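Shut the die drawer and the cabinet door

ROBOT

A 7-joint arm with a two-finger parallel gripper is mounted at the origin on the work surface. World frame = base frame: x ahead of the robot, y to its left, z up, the work surface at z = 0. Lengths are in m, angles in rad, forces in N, time in s.
With the tool pointing down it reaches from about 0.4 to 0.85 m from the base axis. Payload 10.4 kg.
Tool frame: the origin (TCP) lies between the finger pads; the fingertips stand 22 mm ahead of it and the grasp point (between the pads) lies 3 mm ahead of it (r.nose_length is the distance from the TCP to the fingertips, in m); z points along the fingers, y is the line along which they close (so a half turn about z gives the same grasp; the last joint's range is limited). The gripper opens to 87 mm and grips with 3 to 60 N. Pads are 19 mm wide; open, the fingers measure 117 mm over their backs; the gripper's body (75 mm by 190 mm) begins 51 mm behind the grasp point.
Start: joints at [1.219, 0.332, -0.065, 1.46, 0.022, 1.35, -0.088], TCP at [0.202, -0.592, 0.245] pointing down, gripper open.
Joint ranges: [-2.6, 2.6], [-0.5, 2.12], [-1.47, 1.34], [0.16, 2.42], [-1.27, 4.41], [0.06, 2.06], [-2.6, 2.6]. Speed limits (rad/s): [2.22, 2.22, 2.79, 2.79, 3.14, 3.14, 3.14].

INTERFACE

Orientations are given as a unit quaternion [x, y, z, w].
In Python, from bench import readout, cams, r gives the robot as it stands. The module is installed in compiled form; this text tells all that it offers.
- The arm moves only by the tool step_arm, never from a script. Its argument "deltas" is a list that holds one entry, the list of rows, each a list of 7 numbers: the turn, a rotation vector about the tool's x, y, z in rad, then the shift along the tool's x, y, z in m, then the opening in per cent of the stroke, from 0 (shut) to 100 (fully open). A call has 1 to 20 rows; each row is the pose to reach, as a shift and turn from the pose commanded when the call began, along the tool's axes at that moment; what a row does not reach only later rows make up. A row lasts 1/8 s, in which the tool goes at most 62.5 mm and 10.7 degrees, less where a joint would pass 70% of its speed; a pose out of reach is approached as far as the arm can. A call with a gripper value outside its range is refused whole. The fingers move at their own pace and stop on an object; "squeeze" is the grip in N (left out, the last holds). Time passes only in rows, so rows that repeat a pose let the fingers close. It gives the time, the measured TCP pose, the force, the opening and the grip force at its end, in the units of the state.
- readout.read_state(): the state, without advancing time (a new reading comes with each control period).
- cams.camera(name): name is "side" or "top"; returns a dict with "img" (400x640x3 uint8, red, green, blue), "fx", "fy", "cx", "cy" (pixels), "origin" and "rotation" of the camera in the world. Camera axes: x right, y up, looking along -z (the intrinsics and any distortion apply to the point x, -y, -z); pixel columns grow to the right and rows downward; lengths in m; the calibration is good to about 2 mm. A picture is of the moment at which its call begins. There is no depth.
- r.close_job(): hands the job in; it is judged then, once.
The state is a dict: "time": time; "joint_positions": joint angles; "joint_vel": joint speeds; "joint_torque": joint torques, N m; "ee_pos": TCP position; "eef_rot": TCP orientation; "ft_force": force on the tool from outside, world axes, zero at the start; "torque": the same for the moment, N m; "width": finger opening in m; "grip_force": force on a finger pad.
Only numpy, scipy, OpenCV 4.12 (cv2) and the standard library are available. Lean on these libraries where they do the work, as an engineer would, in place of code of your own. Each camera call takes 0.05 s, during which the arm holds its last target. There are 200 camera calls.

TASK

The crimping dies are put away for the day: with the fingertips, push the pulled-out drawer of the blue die cabinet fully home, and only then push the cabinet's swung-open door fully shut over it. Push only: do not pinch the drawer front or the door, do not swing the door in while the drawer still stands out, and leave the fitting, can, coupling and red bin where they are.

Things in the scene. Friction and masses are not known exactly. Their poses are not given: they have to be found in the camera images.
- cabinet: blue steel die cabinet fixed to the bench, 220 deep (x) x 200 wide (y) x 115 high. Origin: centre of its underside; its open front is the face at its own x = -110 mm, looking towards the robot (its own -x), turned with its yaw. Its top plate begins 25 mm behind the front. Its own y points to its left, where the door hinge is. It cannot move
- drawer (a joint): how far the drawer is pulled out, m: 0 = home, its front flush with the cabinet's front; up to 0.13. It slides along the cabinet's own -x, stays where it is left, and needs about 2 to 3 N (more when pushed fast)
- drawer_front (a point): centre of the outer face of the drawer's front, moves with the drawer; 61 mm above the bench, 10 mm to the right (own -y) of the cabinet's middle. The front is 150 wide and 84 high (19 to 103 mm above the bench) and flat, a grey plate 8 thick without a handle: push on it. Behind it is a dark tray 140 wide and 200 long, rim 85 mm above the bench, with eight steel dies fixed in it
- door (a joint): opening angle of the door, rad: 0 = shut over the cabinet's front, about 1.57 = standing straight out towards the robot, up to 1.95. The hinge has light friction (about 0.06 N m) and stays where it is left. Drawer and door do not feel each other, but with the drawer out the door must not be swung in
- door_hinge (a point): point on the door's upright hinge axis at mid height of the door, 58 mm above the bench: cabinet's own (-117, +100) mm, at the left front corner. Seen from above the door turns counter-clockwise as it closes; shut, it runs from the hinge along the cabinet's own -y
- door_edge (a point): middle of the free upright edge of the door's outer face, 192 mm from the hinge axis, moves with the door; 58 mm above the bench. The door is flat, 12 thick: a blue outer sheet 186 wide, 100 high (8 to 108 mm above the bench), its outer surface 6 mm outside the hinge axis, and a grey inner sheet. The outer side is the side away from the drawer: with the door open it looks to the cabinet's left (own +y); push there
- hose_fitting: loose steel hose fitting, standing, 38 dia x 75 high, on the bench in front of the cabinet, to its right; origin: centre of its underside; leave alone
- spray_can: loose spray can with yellow label, standing, 52 dia x 160 high, right of the cabinet; origin: centre of its underside; leave alone
- brass_coupling: loose brass coupling, standing, 40 dia x 40 high, on the cabinet's top (115 mm above the bench); origin: centre of its underside; leave alone
- red_bin: loose open red plastic bin, 100 x 85 x 50 high, left of the cabinet; origin: centre of its underside; leave alone

How it is judged:
By the outcome, as a careful person would: the job done as asked, in the order asked, and still so for the second after the job is handed in, with the robot touching nothing.
It also fails if it takes over 61 s, if anything falls off the work surface, if the arm or the gripper's body presses on something with over 40 N, if the wrist force passes 120 N, or if a joint passes its speed limit or range.

## Working session

There is one attempt and no reset: what is moved stays moved. The work goes in short steps, Python scripts to look and compute and a tool call to move; the robot and the scene stay as the last step left them, time stands still between calls to the robot, and variables do not carry over. Pictures are saved under pics/ and viewed, at most 10 in all, crops included, and the job is handed in when it is done.

Besides the shell and the picture viewer there is one more tool, called after "Call:" as name([rows], argument=value, ...), one row to a line, values as JSON. step_arm: Moves the arm, as the interface text tells. Its arguments: {"type":"object","properties":{"deltas":{"type":"array"},"squeeze":{"type":"number"}},"required":["deltas"]}

```bash
mkdir -p pics; python3 - <<'E'
from bench import readout,cams,r
import cv2,json
s=readout.read_state(); print(s['time'],s['ee_pos'],s['eef_rot'],s['width'],r.nose_length)
for n in('side','top'):
    c=cams.camera(n); cv2.imwrite(f'pics/{n}1.png',c['img'][:,:,::-1])
    print(n,c['fx'],c['fy'],c['cx'],c['cy'],c['origin'],c['rotation'],[k for k in c])
E
```

```text
0.0 [ 0.20168902 -0.59115527  0.24374011] [ 9.86515526e-01  1.63666019e-01 -1.50439653e-04 -7.27446847e-04] 0.08690287813004631 0.022
side 432.2323684580188 432.2323684580188 322.03431965461135 200.8321231362803 [0.16102442 0.59980466 0.69960992] [-0.15259242  0.41966766  0.84238011 -0.30164609] ['img', 'fx', 'fy', 'cx', 'cy', 'origin', 'rotation']
top 452.55742321166196 452.55742321166196 321.17429449112444 202.36309428643196 [ 0.43856483 -0.00269146  1.11628832] [ 0.06085697 -0.07897534 -0.69262215  0.71437656] ['img', 'fx', 'fy', 'cx', 'cy', 'origin', 'rotation']
```

View pics/top1.png

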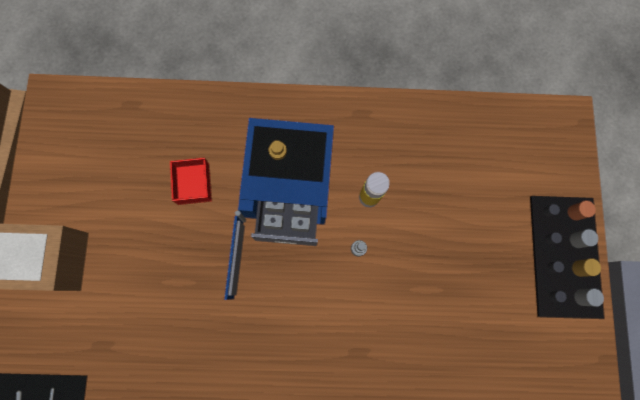

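View pics/side1.png

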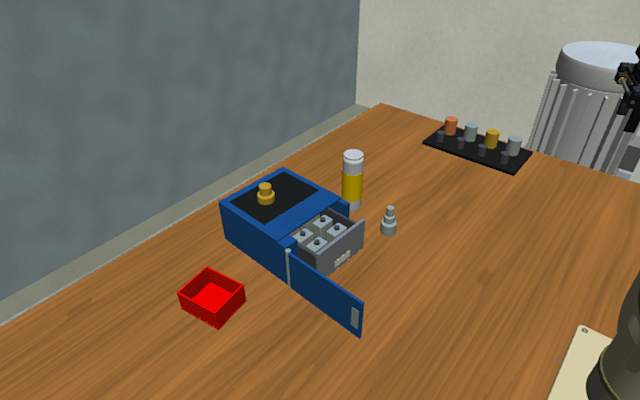

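Top view: the cabinet spans about (243–333, 120–220), the drawer front runs (254,238)–(318,242) and the door (238,214)–(231,297). The fitting is at (359,248), the can at (374,190) and the bin at (190,181). I'll enlarge this area.

```bash
python3 - <<'E'
import cv2
i=cv2.imread('pics/top1.png')[190:310,215:375]
cv2.imwrite('pics/top1c.png',cv2.resize(i,None,fx=5,fy=5,interpolation=cv2.INTER_CUBIC))
E
cat > h.py <<'E'
import numpy as np
from scipy.spatial.transform import Rotation as R
C={'side':(432.232,322.034,200.832,[0.16102442,0.59980466,0.69960992],[-0.15259242,0.41966766,0.84238011,-0.30164609]),
'top':(452.557,321.174,202.363,[0.43856483,-0.00269146,1.11628832],[0.06085697,-0.07897534,-0.69262215,0.71437656])}
def w(n,u,v,z):
    f,cx,cy,o,q=C[n]; o=np.array(o)
    d=R.from_quat(q).apply([(u-cx)/f,-(v-cy)/f,-1]); return o+d*(z-o[2])/d[2]
def px(n,p):
    f,cx,cy,o,q=C[n]; c=R.from_quat(q).inv().apply(np.array(p)-o)
    return cx+f*c[0]/-c[2], cy-f*c[1]/-c[2]
E
```

```text
(no output)
```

View pics/top1c.png

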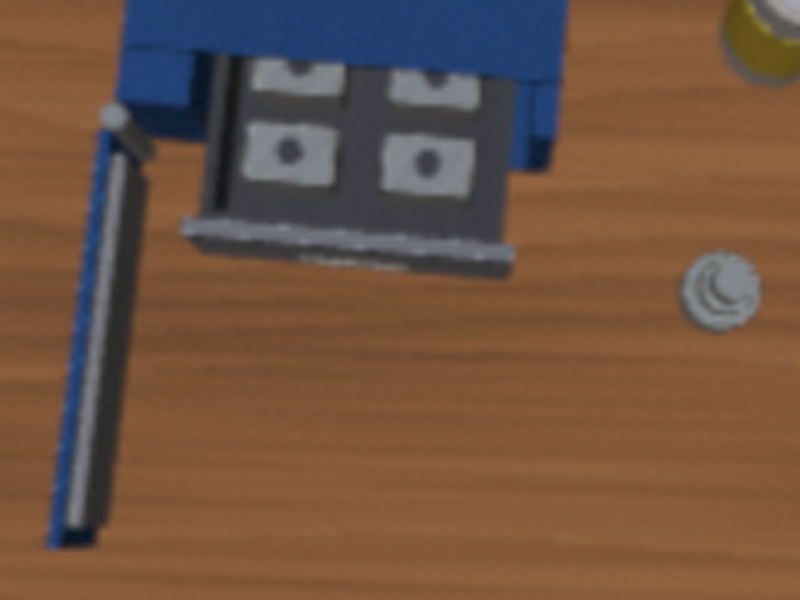

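The crop shows these points in full-image pixels:
- Drawer front outer top edge: (252.0,237.2)–(317.6,242.4).
- Top plate front edge: (240,199)–(327.4,206).
- Door outer top edge: (235.6,216)–(225,299.4).
- Hinge pin: (238,213).
- Fitting top: (359.4,247).

```bash
python3 - <<'E'
from h import *
P={}
for k,u,v,z in [('dL',252,237.2,.103),('dR',317.6,242.4,.103),('tL',240,199,.115),('tR',327.4,206,.115),('bL',249.5,120,.115),('bR',333.5,126,.115),('hp',238,213,.108),('oh',235.6,216,.108),('oe',225,299.4,.108),('fit',359.4,247,.075),('can',377,184,.16)]:
    P[k]=w('top',u,v,z); print(k,P[k].round(4))
for a,b in('dL','dR'),('tL','tR'),('bL','tL'),('bR','tR'),('oh','oe'):
    d=P[b]-P[a]; print(a,b,np.linalg.norm(d).round(4),np.degrees(np.arctan2(d[1],d[0])).round(2))
ps=P['tR']-P['tL']; yaw=np.arctan2(ps[1],ps[0])+np.pi/2
ex=np.array([np.cos(yaw),np.sin(yaw),0]);ey=np.array([-ex[1],ex[0],0])
O=(P['tL']+P['tR'])/2+.085*ex;O[2]=0
hin=O-.117*ex+.1*ey
print('yaw',np.degrees(yaw),'O',O,'hinge',hin)
dc=(P['dL']+P['dR'])/2; print('drawer out',-(dc-O)@ex-.11,'lat',(dc-O)@ey)
print('hp own',(P['hp']-O)@ex,(P['hp']-O)@ey)
print('side check hinge',px('side',hin+[0,0,.108]),'dR',px('side',P['dR']),'oe',px('side',P['oe']),'tL',px('side',P['tL']))
E
```

```text
dL [0.5576 0.1268 0.103 ]
dR [ 0.5505 -0.0205  0.103 ]
tL [0.6415 0.1571 0.115 ]
tR [ 0.6321 -0.0399  0.115 ]
bL [0.8301 0.147  0.115 ]
bR [ 0.823  -0.0493  0.115 ]
hp [0.6106 0.1607 0.108 ]
oh [0.6036 0.1656 0.108 ]
oe [0.42   0.1765 0.108 ]
fit [ 0.546  -0.1177  0.075 ]
can [ 0.6759 -0.1452  0.16  ]
dL dR 0.1474 -92.75
tL tR 0.1972 -92.74
bL tL 0.1889 176.92
bR tR 0.1911 177.17
oh oe 0.184 176.59
yaw -2.7381369904352146 O [0.72168997 0.05455219 0.        ] hinge [0.60960068 0.16002727 0.        ]
drawer out 0.057388137786544655 lat -0.00939455915745462
hp own -0.11599899473299459 0.10070674936816426
side check hinge (np.float64(289.7173705989247), np.float64(250.07027437617603)) dR (np.float64(366.4695258606148), np.float64(219.15257779847872)) oe (np.float64(363.54659978251857), np.float64(303.195910351313)) tL (np.float64(278.89708433688185), np.float64(239.79772839816079))
```

Call:
step_arm([
  [[0, 0, 0.03, 0.04, -0.04, 0, 0], [0, 0, 0.06, 0.08, -0.081, 0, 0], [0, 0, 0.09, 0.12, -0.122, 0, 0], [0, 0, 0.12, 0.16, -0.163, 0, 0], [0, 0, 0.15, 0.2, -0.204, 0, 0], [0, 0, 0.18, 0.24, -0.244, 0, 0], [0, 0, 0.21, 0.28, -0.285, 0, 0], [0, 0, 0.24, 0.32, -0.326, 0, 0], [0, 0, 0.27, 0.36, -0.366, 0, 0], [0, 0, 0.3, 0.4, -0.407, 0, 0], [0, 0, 0.33, 0.44, -0.448, 0, 0], [0, 0, 0.36, 0.475, -0.484, 0, 0], [0, 0, 0.379, 0.495, -0.504, 0, 0], [0, 0, 0.379, 0.502, -0.511, 0, 0], [0, 0, 0.379, 0.502, -0.511, 0, 0], [0, 0, 0.379, 0.502, -0.511, 0, 0]],
])

```text
time: 2.1
ee_pos: [0.5116, 0.0526, 0.2444]
eef_rot: [1.0, -0.026, -0.0, 0.0]
ft_force: [-0.2, -1.0, 0.7]
width: 0.0005
grip_force: 0.0
```

Call:
step_arm([
  [[0, 0, 0, 0, 0, 0.05, 0], [0, 0, 0, 0, 0, 0.1, 0], [0, 0, 0, 0, 0, 0.14, 0], [0, 0, 0, 0, 0, 0.157, 0], [0, 0, 0, 0, 0, 0.157, 0], [0, 0, 0, 0.01, 0, 0.157, 0], [0, 0, 0, 0.02, 0, 0.157, 0], [0, 0, 0, 0.026, 0, 0.157, 0], [0, 0, 0, 0.032, 0, 0.157, 0], [0, 0, 0, 0.038, 0, 0.157, 0]],
])

```text
time: 3.35
ee_pos: [0.5499, 0.0523, 0.0875]
eef_rot: [1.0, -0.025, -0.0, 0.0]
ft_force: [-2.8, -0.4, 1.6]
width: 0.0004
grip_force: 1.2
```

Call:
step_arm([
  [[0, 0, 0, 0.006, 0, 0, 0], [0, 0, 0, 0.012, 0, 0, 0], [0, 0, 0, 0.018, 0, 0, 0], [0, 0, 0, 0.024, 0, 0, 0], [0, 0, 0, 0.03, 0, 0, 0], [0, 0, 0, 0.036, 0, 0, 0], [0, 0, 0, 0.04, 0, 0, 0], [0, 0, 0, 0.043, 0, 0, 0], [0, 0, 0, 0.046, 0, 0, 0]],
])

```text
time: 4.47
ee_pos: [0.596, 0.0498, 0.0875]
eef_rot: [1.0, -0.025, -0.0, 0.0]
ft_force: [-2.1, -1.1, 0.5]
width: 0.0002
grip_force: 1.1
```

Call:
step_arm([
  [[0, 0, 0, 0.002, 0, 0, 0], [0, 0, 0, 0.004, 0, 0, 0], [0, 0, 0, 0.005, 0, 0, 0], [0, 0, 0, 0.006, 0, 0, 0]],
])

```text
time: 4.97
ee_pos: [0.6018, 0.0496, 0.0875]
eef_rot: [1.0, -0.025, -0.0, 0.0]
ft_force: [-2.8, -1.2, 0.3]
width: 0.0005
grip_force: 1.0
```

Call:
step_arm([
  [[0, 0, 0, 0.001, 0, 0, 0], [0, 0, 0, 0.002, 0, 0, 0], [0, 0, 0, 0.002, 0, 0, 0]],
])

```text
time: 5.35
ee_pos: [0.6026, 0.0496, 0.0875]
eef_rot: [1.0, -0.025, -0.001, 0.0]
ft_force: [-9.5, -2.1, 5.3]
width: 0.0002
grip_force: 4.7
```

Call:
step_arm([
  [[0, 0, 0, 0.001, 0, 0, 0], [0, 0, 0, 0.001, 0, 0, 0], [0, 0, 0, -0.02, 0, 0, 0], [0, 0, 0, -0.05, 0, 0, 0], [0, 0, 0, -0.08, 0, -0.03, 0], [0, 0, 0, -0.1, 0, -0.07, 0], [0, 0, 0, -0.12, 0, -0.1, 0], [0, 0, 0, -0.135, -0.04, -0.1, 0], [0, 0, 0, -0.142, -0.09, -0.1, 0], [0, 0, 0, -0.142, -0.14, -0.1, 0], [0, 0, 0, -0.142, -0.165, -0.1, 0], [0, 0, 0, -0.142, -0.172, -0.1, 0], [0, 0, 0, -0.142, -0.172, -0.1, 0]],
])

```text
time: 6.98
ee_pos: [0.4708, 0.2281, 0.1875]
eef_rot: [1.0, -0.025, 0.0, 0.0]
ft_force: [0.6, -0.9, -0.3]
width: 0.0003
grip_force: 0.0
```

```bash
python3 - <<'E'
from bench import readout,cams
import cv2,numpy as np
s=readout.read_state(); print(s['time'],s['ee_pos'],s['ft_force'])
a=cams.camera('top')['img'][100:310,170:400];b=cams.camera('side')['img'][130:340,200:430]
i=np.hstack([a,b])[:,:,::-1]
cv2.imwrite('pics/p2.png',cv2.resize(i,(800,365),interpolation=cv2.INTER_CUBIC))
E
```

```text
6.975 [0.47083436 0.2281455  0.18752464] [ 0.61146311 -0.85043925 -0.32677065]
```

View pics/p2.png

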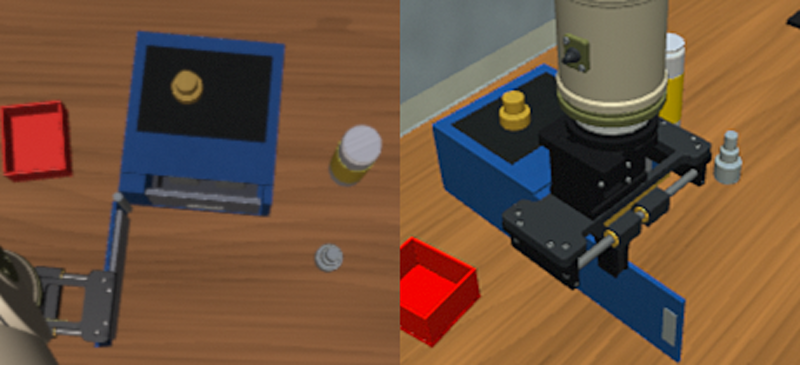

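The drawer front is now flush in the cabinet front, around (205,195) in the crop's left half. The other objects haven't moved, and the fingers are left of the door. Next I'll work out the arc for closing the door.

```bash
python3 - <<'E'
import numpy as np
y=np.radians(-2.86);ex=np.array([np.cos(y),np.sin(y)]);ey=np.array([-ex[1],ex[0]])
d=np.array([.4708,.2281])-[.6096,.1600]; c=np.array([d@ex,d@ey])*1e3; print(c)
for t in [90,86,81,76,71,66,61,56,51,46,41,36,31,26,21,16,12,9,6,4,2,1,0]:
    a=np.radians(t);s,k=np.sin(a),np.cos(a)
    p=140*np.array([-s,-k])+(6+9.5*k+15*s)*np.array([-k,s])-c
    print(t,(p[0]).round(),(-p[1]).round())
E
```

```text
[-142.02501199   61.08965518]
90 2.0 40.0
86 1.0 49.0
81 0.0 61.0
76 1.0 73.0
71 2.0 85.0
66 5.0 97.0
61 8.0 108.0
56 13.0 120.0
51 18.0 131.0
46 25.0 142.0
41 33.0 152.0
36 42.0 161.0
31 51.0 170.0
26 62.0 178.0
21 73.0 185.0
16 85.0 190.0
12 95.0 194.0
9 103.0 197.0
6 110.0 199.0
4 116.0 200.0
2 121.0 200.0
1 124.0 201.0
0 127.0 201.0
```

Call:
step_arm([
  [[0, 0, 0, 0, 0, 0.05, 0], [0, 0, 0, 0, 0, 0.09, 0], [0, 0, 0, 0, 0, 0.1, 0], [0, 0, 0, 0, 0, 0.1, 0]],
])

```text
time: 7.58
ee_pos: [0.471, 0.2281, 0.0881]
eef_rot: [1.0, -0.025, 0.0, 0.0]
ft_force: [0.4, -0.1, -0.9]
width: 0.0006
grip_force: 0.0
```

Call:
step_arm([
  [[0, 0, 0, 0, 0.012, 0, 0], [0, 0, 0, 0, 0.024, 0, 0], [0, 0, 0, 0, 0.033, 0, 0], [0, 0, 0, 0, 0.04, 0, 0], [0, 0, 0, 0.001, 0.049, 0, 0], [0, 0, 0, 0, 0.061, 0, 0], [0, 0, 0, 0.001, 0.073, 0, 0], [0, 0, 0, 0.002, 0.085, 0, 0], [0, 0, 0, 0.005, 0.097, 0, 0], [0, 0, 0, 0.008, 0.108, 0, 0], [0, 0, 0, 0.013, 0.12, 0, 0], [0, 0, 0, 0.018, 0.131, 0, 0], [0, 0, 0, 0.025, 0.142, 0, 0], [0, 0, 0, 0.033, 0.152, 0, 0], [0, 0, 0, 0.042, 0.161, 0, 0]],
])

```text
time: 9.45
ee_pos: [0.5051, 0.0648, 0.0875]
eef_rot: [1.0, -0.025, 0.0, 0.0]
ft_force: [-0.5, 1.1, 0.5]
width: 0.0004
grip_force: 0.3
```

Call:
step_arm([
  [[0, 0, 0, 0.009, 0.009, 0, 0], [0, 0, 0, 0.02, 0.017, 0, 0], [0, 0, 0, 0.031, 0.024, 0, 0], [0, 0, 0, 0.043, 0.029, 0, 0], [0, 0, 0, 0.053, 0.033, 0, 0], [0, 0, 0, 0.061, 0.036, 0, 0], [0, 0, 0, 0.068, 0.038, 0, 0], [0, 0, 0, 0.073, 0.039, 0, 0], [0, 0, 0, 0.077, 0.039, 0, 0], [0, 0, 0, 0.08, 0.04, 0, 0], [0, 0, 0, 0.082, 0.04, 0, 0]],
])

```text
time: 10.82
ee_pos: [0.5845, 0.0214, 0.0875]
eef_rot: [1.0, -0.025, -0.0, 0.0]
ft_force: [-0.7, -0.3, -0.1]
width: 0.0007
grip_force: 0.2
```

Call:
step_arm([
  [[0, 0, 0, 0.001, 0, 0, 0], [0, 0, 0, 0.002, 0, 0, 0], [0, 0, 0, 0.003, 0, 0, 0], [0, 0, 0, 0.004, 0, 0, 0], [0, 0, 0, 0.005, 0, 0, 0], [0, 0, 0, 0.005, 0, 0, 0]],
])

```text
time: 11.58
ee_pos: [0.5881, 0.0213, 0.0874]
eef_rot: [1.0, -0.025, -0.002, 0.0]
ft_force: [-8.0, -2.0, 6.2]
width: 0.0005
grip_force: 4.3
```

The door met its stop where I expected it. I'll press 1 mm further, then back off slowly and lift clear.

Call:
step_arm([
  [[0, 0, 0, 0.001, 0, 0, 0], [0, 0, 0, 0.001, 0, 0, 0], [0, 0, 0, -0.005, 0, 0, 0], [0, 0, 0, -0.02, 0, 0, 0], [0, 0, 0, -0.05, 0, 0, 0], [0, 0, 0, -0.08, 0, 0, 0], [0, 0, 0, -0.1, 0, -0.05, 0], [0, 0, 0, -0.1, 0, -0.1, 0], [0, 0, 0, -0.1, 0.06, -0.13, 0], [0, 0, 0, -0.1, 0.12, -0.13, 0], [0, 0, 0, -0.1, 0.18, -0.13, 0], [0, 0, 0, -0.1, 0.24, -0.13, 0], [0, 0, 0, -0.1, 0.28, -0.13, 0], [0, 0, 0, -0.1, 0.28, -0.13, 0]],
])

```text
time: 13.32
ee_pos: [0.4745, -0.2569, 0.2172]
eef_rot: [1.0, -0.028, 0.0, 0.0]
ft_force: [1.8, 0.4, -0.2]
width: 0.0004
grip_force: 0.0
```

```bash
python3 - <<'E'
from bench import readout,cams
import cv2,numpy as np
s=readout.read_state(); print(s['time'],s['ee_pos'],s['ft_force'])
a=cams.camera('top')['img'][100:310,170:400];b=cams.camera('side')['img'][130:340,200:430]
i=np.hstack([a,b])[:,:,::-1]
cv2.imwrite('pics/p3.png',cv2.resize(i,(800,365),interpolation=cv2.INTER_CUBIC))
E
```

```text
13.325 [ 0.47451221 -0.25688401  0.21716102] [ 1.80516608  0.41163739 -0.20391786]
```

View pics/p3.png

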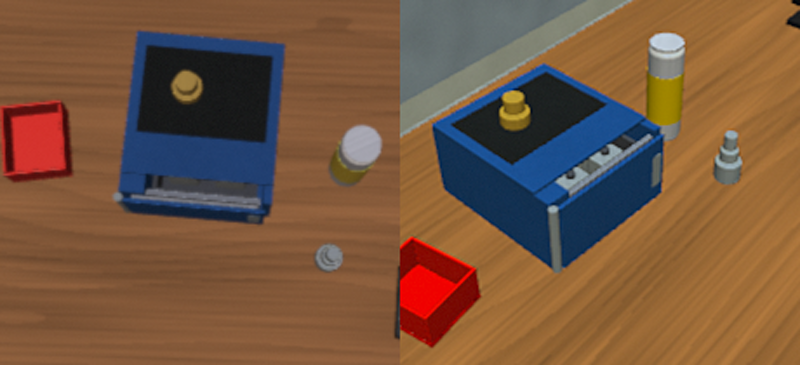

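The door is shut, running from (118,205) to (265,218) in the left half, with the drawer home behind it. Nothing else moved and the arm is clear.

```bash
python3 -c "
from bench import r
print(r.close_job())"
```

```text
the job is handed in; nothing more can be done
None
```

I pushed the drawer home first and then the door shut over it, each until it met its stop; the other objects stayed where they were, and I handed the job in at about 13 s.

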